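Seat a ferrule carrier in the sloping corner nest

TASK

Take the aluminium carrier block with the ferrule in it from the bench, set it down gently and flat on the sloping plate, its long side along the side rail and its lower end short of the sprung clip, and let go so that it slides down under its own weight and comes to rest. Then push on its upper end with the fingertips so that it goes in under the clip and fully home in the corner, squarely against the side rail and the end stop; press it firmly against the stop for a moment, with about a kilo (10 N) and never more than one and a half, and leave it there. Do not disturb the loose parts on the bench.

Things in the scene. Friction and masses are not known exactly. Their poses are not given: they have to be found in the camera images.
- carrier: Loose aluminium carrier block, 80 mm long (its x), 40 wide (y), 30 high (z), 0.22 to 0.37 kg, same either way round; a cork-wrapped ferrule, 22.4 mm across, is fixed in it and stands 14 mm above the middle of its top. Origin: centre of its underside. Starts flat on the bench, yaw within 0.8 rad. Slides easily on the nest (friction 0.1 to 0.15); fingers grip it well.
- carrier_center (a point): Centre of the carrier block, 15 mm above its underside and 15 mm below its top face (ferrule not counted). Axes: x along its 80 mm length, y along its 40 mm width (the width to grip), z out of its top.
- plate: Sloping steel plate of the corner nest, fixed. Origin: on its top face at the locating corner, about 44 mm above the bench. x runs up the slope along the side rail (rises 20 deg), y away from the rail (rises 17 deg), z out of the plate (27 deg off vertical). Plate spans x -42 to 135, y -14 to 84 mm. Rail: 12 mm high, face at y = 0, x to 135. With the block home its centre is at y 20, z 15 mm.
- setdown (a point): A good place for the carrier's centre when it is set down: x 74, y 40, z 15 mm of the plate; axes as the plate's. Let go here, the block slides to the rail and comes to rest with its lower end against the clip, that end at about x = 22 mm.
- end_stop: End stop bar with its stop screw, across the low end of the plate; origin and axes are the plate's. The screw's flat 13 mm head (centre y 20, z 14 mm) is the stop. It is locked wherever the last job left it, head face between x = 2 and 13 mm, and that setting is not measured: find it by feel. It is rigid.
- clip (a joint): Angle (rad) of the sprung hold-down clip, a wire arm on a 42 mm post behind the stop at y = 20 mm, reaching to x = 29 mm with a turned-up end. 0 = down, toe (at x = 18) 27.5 mm above the plate; about 0.06 with the block under it. Pushing the block in under it takes 2 to 6 N over the first 4 mm, then 1 to 2 N; then the stop is felt as a steady hard rise.
- ferrule_a: Bystander: loose cork-wrapped brass ferrule standing on the bench, 22.4 mm across, 26 mm high; origin at the centre of its underside.
- ferrule_b: Bystander: another such loose ferrule, the same size; origin at the centre of its underside.
- pad_cup: Bystander: chrome whisper-key pad cup, 27 mm across and 10 mm high with an arm 40 mm long along its x; origin under the centre of the cup.
- cap: Bystander: black hard rubber mouthpiece cap standing on the bench, 34 mm across, 53 mm high; origin at the centre of its underside.
Not all that is in view belongs to the job. Of the things like the carrier, leave any that is purple; of the rest the larger one is meant.

How it is judged:
By the outcome, as a careful person would: the job done as asked, in the order asked, and still so for the second after the job is handed in, with the robot touching nothing.
It also fails if it takes over 56 s, if anything falls off the work surface, if the arm or the gripper's body presses on something with over 40 N, if the wrist force passes 120 N, or if a joint passes its speed limit or range.

ROBOT

A 6-joint arm with a two-finger parallel gripper is mounted at the origin on the work surface. World frame = base frame: x ahead of the robot, y to its left, z up, the work surface at z = 0. Lengths are in mm, angles in rad, forces in N, time in s.
With the tool pointing down it reaches from about 200 to 875 mm from the base axis. Payload 3.4 kg.
Tool frame: the origin (TCP) lies midway between the tips of the shut fingers; the grasp point (between the pads) lies 19 mm behind it (bot.grip_point_offset is the x of the grasp point in the tool frame, in mm); x points along the fingers, y is the direction in which the jaws open and shut, and the axes are right-handed (so a half turn about x gives the same grasp; the last joint's range is limited). The gripper opens to 94 mm and grips with 3 to 60 N. Pads are 16 mm wide; open, the fingers measure 119 mm over their backs; the gripper's body (75 mm by 177 mm) begins 78 mm behind the grasp point.
Start: joints at [1.121, 0.276, 1.505, -0, 1.361, -0.121], TCP at [185.69, 544.228, 205.493] pointing down, gripper open.
Joint ranges: [-2.89, 2.89], [-0.75, 2.08], [0.22, 2.7], [-1.18, 4.32], [0.11, 2.71], [-2.7, 2.7]. Speed limits (rad/s): [2.57, 2.57, 3.14, 3.14, 3.14, 3.14].

INTERFACE

Orientations are given as a rotation vector (axis times angle).
In Python, from cell import sensors, viewer, bot gives the robot as it stands.
- The arm moves only by the shell command python3 -m creep 'ROWS'. ROWS is JSON, a list of rows, each an object of numbers: "tx", "ty", "tz": the shift along the tool's x, y, z in mm; "ax", "ay", "az": the turn, a rotation vector about the tool's x, y, z in degrees; "gripper": the finger opening in mm, from 0 to 94. In form: [{"tx": .., "ty": .., "tz": .., "ax": .., "ay": .., "az": .., "gripper": ..}, ...]. A call has exactly 8 rows; each row shifts and turns the commanded pose from where the row before left it, along the tool's axes as they then stand; what a row does not reach is not made up. A row lasts 1/8 s, in which the tool goes at most 62.5 mm and 10.7 degrees, less where a joint would pass 70% of its speed; a pose out of reach is approached as far as the arm can. A call is refused whole if a number of a shift passes 62.5 or a number of a turn 10.7, either way. A call with a gripper value outside its range is refused whole. The fingers move at their own pace and stop on an object; the grip force is fixed at half the most. Time passes only in rows, so rows that do not move let the fingers close, or fill a call up. It gives the time, the measured TCP pose, the force and the opening at its end, in the units of the state.
- sensors.sense(): the state, without advancing time (a new reading comes with each control period).
- viewer.grab_frame(name): name is "side" or "top" or "wrist"; returns (picture, depth): 420x560x3 uint8, red, green, blue; 420x560 float32, mm along the optical axis (not along the pixel's ray), 0 where there is no reading.
- viewer.camera_info(name): a dict with "mtx" (3x3 intrinsics, pixels), "rvec" (rotation vector, rad) and "tvec" (3), from world to camera coordinates, as OpenCV has them. Camera axes: x right, y down, z forward; pixel columns grow to the right and rows downward; lengths in mm; the calibration is good to about 2 mm. A picture is of the moment at which its call begins: read the wrist's pose just before it. camera_info takes no time and is no camera call; for the wrist camera it gives the pose at the moment of the call.
- bot.finish_job(): hands the job in, once; it reports no verdict.
The state is a dict: "time_s": time; "joint_pos": joint angles; "qd": joint speeds; "effort": joint torques, N m; "tcp_pos": TCP position; "tcp_rot": TCP orientation; "contact_force": force on the tool from outside, world axes, zero at the start; "moment": the same for the moment, N m; "width": finger opening in mm.
Only numpy, scipy, OpenCV 4.12 (cv2) and the standard library are available. Lean on these libraries where they do the work, as an engineer would, in place of code of your own. Each camera call takes 0.05 s, during which the arm holds its last target. There are 200 camera calls.

## Working session

There is one attempt and no reset: what is moved stays moved. The work goes in short steps, Python scripts to look and compute and a shell command to move; the robot and the scene stay as the last step left them, time stands still between calls to the robot, and variables do not carry over. Pictures are saved under pics/ and viewed, on a budget of 10 in all, crops included, one or two more only if the job needs it, and the job is handed in when it is done.

```bash
ls; mkdir -p pics; python3 - <<'E'
from cell import sensors, viewer, bot
import cv2,numpy as np
print(sensors.sense(), bot.grip_point_offset)
for n in ("top","side"):
    p,d=viewer.grab_frame(n); np.savez(f"pics/{n}0.npz",p=p,d=d,**viewer.camera_info(n))
    cv2.imwrite(f"pics/{n}0.png",p[:,:,::-1]); print(viewer.camera_info(n))
E
```

```text
pics
{'time_s': 0.0, 'joint_pos': array([ 1.12099202e+00,  2.76537055e-01,  1.50608812e+00, -4.20624789e-05,
        1.36071446e+00, -1.21007653e-01]), 'qd': array([-0.0011003 , -0.00123974,  0.00039681,  0.00093168, -0.00028856,
        0.00165475]), 'effort': array([ 9.86130253e-04, -4.04595387e+01, -2.37228978e+01,  7.02737086e-02,
        3.47548700e-02, -1.43064271e-04]), 'tcp_pos': array([185.44791516, 543.67887392, 204.65573367]), 'tcp_rot': array([ 0.25670436,  1.55580541, -0.25936567]), 'contact_force': array([0.97281748, 0.44697144, 0.17668538]), 'moment': array([-0.02709427,  0.00623202,  0.01590585]), 'width': 93.89714458173339} -18.8
{'mtx': array([[389.20832616,   0.        , 282.73967163],
       [  0.        , 389.20832616, 208.01734211],
       [  0.        ,   0.        ,   1.        ]]), 'rvec': array([ 2.13719693, -2.15062313,  0.14112626]), 'tvec': array([-103.22368037,  567.28862876,  706.68224962])}
{'mtx': array([[418.71300423,   0.        , 277.51464878],
       [  0.        , 418.71300423, 205.66406365],
       [  0.        ,   0.        ,   1.        ]]), 'rvec': array([ 2.10668856, -0.54623785,  0.30170147]), 'tvec': array([-545.25877222,  173.52010901,  668.53809124])}
```

View pics/top0.png

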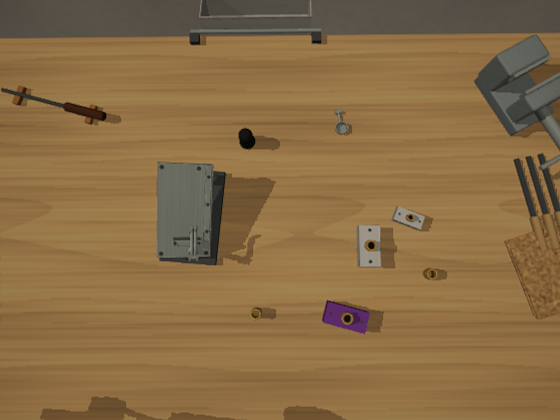

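View pics/side0.png

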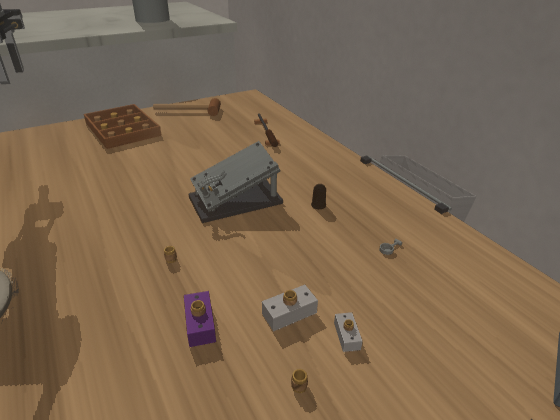

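The three candidates in the top view are purple (346,317), a small grey block (409,217) and a larger grey block (370,245). The larger grey one is meant: it isn't purple, and it is bigger than the other grey one. I'll confirm that in an enlarged crop and measure it.

```bash
cat > h.py <<'E'
import numpy as np, cv2
from scipy.spatial.transform import Rotation as R
def load(n):
    z=np.load(f"pics/{n}.npz"); return z
def cloud(z):
    K=z['mtx'];d=z['d'];v,u=np.mgrid[:420,:560]
    c=np.dstack([(u-K[0,2])/K[0,0]*d,(v-K[1,2])/K[1,1]*d,d])
    Rm=cv2.Rodrigues(z['rvec'])[0]
    return (c-z['tvec'].ravel())@Rm   # R^T (c-t)
E
python3 - <<'E'
from h import *
z=load("top0");W=cloud(z);p=z['p'];d=z['d']
a=cv2.resize(p[195:285,320:440],None,fx=4,fy=4,interpolation=cv2.INTER_CUBIC)  #480x360
b=cv2.resize(p[155:270,150:230],None,fx=4,fy=4,interpolation=cv2.INTER_CUBIC)  #320x460
im=np.zeros((460,800,3),np.uint8);im[:360,:480]=a;im[:,480:]=b
cv2.imwrite("pics/crop.png",im[:,:,::-1])
def rect(u0,u1,v0,v1,lo,hi):
    q=W[v0:v1,u0:u1].reshape(-1,3);dd=d[v0:v1,u0:u1].ravel()
    q=q[(dd>0)&(q[:,2]>lo)&(q[:,2]<hi)]
    print(len(q),q[:,2].mean(),cv2.minAreaRect(q[:,:2].astype(np.float32)))
print("bench z",np.median(W[300:400,100:250,2]))
rect(345,390,215,275,24,36); rect(345,390,215,275,38,50)
rect(388,430,200,235,10,40); rect(315,375,295,340,24,36)
# plate
for n in("top0","side0"):
    z=load(n);W2=cloud(z);
    r=(slice(166,230),slice(163,190)) if n=="top0" else (slice(160,190),slice(232,270))
    q=W2[r].reshape(-1,3);dd=z['d'][r].ravel();q=q[dd>0]
    for _ in range(3):
        c=q.mean(0);nn=np.linalg.svd(q-c)[2][2];e=(q-c)@nn;q=q[abs(e)<2.5*e.std()+.1]
    nn*=np.sign(nn[2]);print(n,len(q),c,nn,e.std(),np.degrees(np.arccos(nn[2])))
for uv in [(246,139),(342,127),(431,273),(256,313)]: print(uv,W[uv[1],uv[0]])
E
```

```text
bench z 0.3808367626591407
818 30.20385644618214 ((494.1548156738281, -272.0967102050781), (40.64393615722656, 80.02354431152344), 88.50904083251953)
61 42.54937445443439 ((493.52728271484375, -271.17022705078125), (21.064712524414062, 19.342138290405273), 30.666837692260742)
444 20.89128541052215 ((548.2789306640625, -352.47113037109375), (55.80199432373047, 28.56435775756836), 68.44397735595703)
887 30.252367005723 ((360.6253356933594, -223.0645751953125), (80.17047119140625, 40.00283432006836), 74.98182678222656)
top0 1693 [580.76493009  86.33575236  83.7016757 ] [-0.35318778 -0.27756756  0.89342859] 1.1686595166699023 26.69270492601852
side0 1137 [589.21187266  56.72937196  68.05791474] [0.2767419  0.46594459 0.84042225] 18.953111389494076 32.8152648368311
(246, 139) [700.95566172 -36.30902978  49.89560549]
(342, 127) [ 740.92903157 -230.30040826    1.36018081]
(431, 273) [ 4.41182970e+02 -3.97279028e+02 -3.69177884e-01]
(256, 313) [ 3.66211257e+02 -5.32213200e+01  1.31739957e-01]
```

View pics/crop.png

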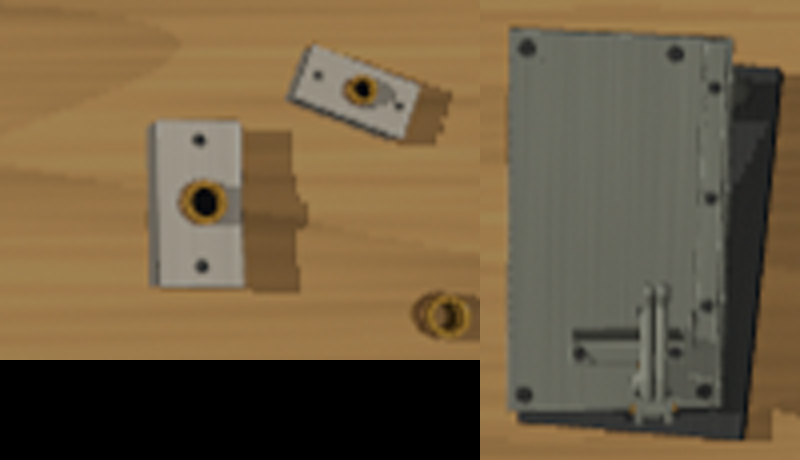

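The crop confirms the carrier: the large grey block with a ferrule at (370,245) measures 80x40, top at z 30. The plate has its rail on the right (world -y) and its clip at the low-x end. Next I'll fit the plate pose.

```bash
python3 - <<'E'
from h import *
from scipy.optimize import least_squares
z=load("top0");W=cloud(z);d=z['d']
# carrier yaw
q=W[215:275,345:390].reshape(-1,3);q=q[(q[:,2]>26)&(q[:,2]<35)][:,:2]
c=q.mean(0);v=np.linalg.svd(q-c)[2][0];print("carrier",c,"long axis deg",np.degrees(np.arctan2(v[1],v[0])),np.ptp((q-c)@v))
# plate plane
r=(slice(166,230),slice(163,190));P=W[r].reshape(-1,3)
c=P.mean(0);n=np.linalg.svd(P-c)[2][2];n*=np.sign(n[2])
A=W[155:270,150:235].reshape(-1,3);A=A[d[155:270,150:235].ravel()>0]
h=(A-c)@n
# heading from normal & 20/17
xh=None
def axes(psi):
    e=np.cross(np.array([np.sin(psi)*-1,np.cos(psi),0]),n);e/=np.linalg.norm(e);return e,np.cross(n,e)
for psi in np.radians(np.arange(-15,15,1.)):
    e,f=axes(psi)
    if abs(np.degrees(np.arcsin(e[2]))-20)<.4: print("normal->psi",np.degrees(psi),np.degrees(np.arcsin([e[2],f[2]])))
B=A[abs(h)<4];e,f=axes(0)
for nm,S in(("plate",A[abs(h)<4]),("rail",A[(abs(h-12)<3.5)])):
    ab=np.c_[(S-c)@e,(S-c)@f].astype(np.float32);print(nm,len(S),cv2.minAreaRect(ab))
    # left/right/top edges in rows
ab=np.c_[(B-c)@e,(B-c)@f]
bins=np.arange(-100,70,10)
L=[(b+5,ab[(ab[:,0]>b)&(ab[:,0]<b+10),1].max(),ab[(ab[:,0]>b)&(ab[:,0]<b+10),1].min()) for b in bins if ((ab[:,0]>b)&(ab[:,0]<b+10)).any()]
print(np.round(L,1)); 
T=[(b+5,ab[(ab[:,1]>b)&(ab[:,1]<b+10),0].max(),ab[(ab[:,1]>b)&(ab[:,1]<b+10),0].min()) for b in np.arange(-70,50,10) if ((ab[:,1]>b)&(ab[:,1]<b+10)).any()]
print(np.round(T,1));print(c,n,e,f)
E
```

```text
carrier [ 493.74692313 -271.25300566] long axis deg 179.79353405528923 80.21184473816487
normal->psi -4.0 [ 19.79612426 -64.32517343]
plate 564 ((-15.875747680664062, 33.71114730834961), (233.02381896972656, 114.1673583984375), 6.177037239074707)
rail 451 ((-15.347175598144531, 36.224918365478516), (233.15846252441406, 115.79427337646484), 6.435615539550781)
[[-95.   29.7  24.3]
 [-85.   27.5  -3.3]
 [-75.   23.5  -1.9]
 [-65.   23.1  17.5]
 [-55.   19.7  13.8]
 [-45.   17.3  10.7]
 [-35.   13.9   8.9]
 [-25.   12.5   7.4]
 [-15.   10.2   3.7]
 [ -5.    6.6   2.7]
 [  5.    4.4   0.4]
 [ 15.    2.3  -3.6]
 [ 25.   -0.5  -6.5]
 [ 35.   -3.4  -9.3]
 [ 45.   -5.2 -12. ]
 [ 55.   -8.4 -15.6]
 [ 65.  -10.  -11.3]]
[[ -15.    61.5   45. ]
 [  -5.    61.5  -83.6]
 [   5.    13.8  -85.5]
 [  15.   -16.5  -75.1]
 [  25.   -60.7 -109.4]
 [  35.  -100.2 -109.9]]
[580.21867924  85.48772109  86.48906843] [-0.03020824  0.96232571  0.27021601] [0.99380914 0.         0.11110083] [ 0.10691519  0.2718993  -0.95636809]
```

```bash
python3 - <<'E'
from h import *
z=load("top0");W=cloud(z);d=z['d']
def sel(r): q=W[r].reshape(-1,3);return q[d[r].ravel()>0]
P=sel((slice(168,228),slice(165,188)))
print((d[168:228,165:188]==0).sum())
for _ in range(6):
    c=np.median(P,0) if _==0 else P.mean(0);n=np.linalg.svd(P-P.mean(0))[2][2];h=(P-P.mean(0))@n;P=P[abs(h)<max(1.5,2*h.std())] if _<5 else P
n*=np.sign(n[2]);c=P.mean(0);print("plane",len(P),c,n,h.std())
A=sel((slice(155,270),slice(150,235)));h=(A-c)@n
psi=0.
def axes(psi):
    e=np.cross([-np.sin(psi),np.cos(psi),0],n);e/=np.linalg.norm(e);return e,np.cross(n,e)
for g in range(-10,11,1):
    e,f=axes(np.radians(g))
    if abs(e[2]-np.sin(np.radians(20)))<.012: print("psi from slope",g,np.degrees(np.arcsin([e[2],f[2]])))
e,f=axes(0)
B=A[abs(h)<3];ab=np.c_[(B-c)@e,(B-c)@f];print("plate rect",cv2.minAreaRect(ab.astype(np.float32)))
Lx=[(b+4,s[:,1].max(),s[:,1].min()) for b in np.arange(-120,80,8) if len(s:=ab[(ab[:,0]>b)&(ab[:,0]<b+8)])]
print(np.round(Lx,1).tolist())
Ty=[(b+4,s[:,0].max(),s[:,0].min()) for b in np.arange(-80,60,8) if len(s:=ab[(ab[:,1]>b)&(ab[:,1]<b+8)])]
print(np.round(Ty,1).tolist())
Rr=A[abs(h-12)<2.5];ab=np.c_[(Rr-c)@e,(Rr-c)@f];
print("rail/12mm",np.round([(b+4,s[:,1].max(),s[:,1].min()) for b in np.arange(-120,80,8) if len(s:=ab[(ab[:,0]>b)&(ab[:,0]<b+8)])],1).tolist())
E
```

```text
7
plane 1230 [580.87459823  86.24288274  83.74250486] [-0.3534583  -0.28245119  0.89178952] 0.9882796827807856
psi from slope -7 [19.53437776 17.74647842]
psi from slope -6 [19.85309591 17.39511138]
psi from slope -5 [20.16498627 17.04044755]
psi from slope -4 [20.47000942 16.68264815]
plate rect ((-42.87586975097656, -36.16673278808594), (147.34527587890625, 204.29965209960938), 84.69998931884766)
[[-116.0, 20.7, -52.9], [-108.0, 43.7, -53.6], [-100.0, 43.1, -53.9], [-92.0, 42.3, -56.3], [-84.0, 41.8, -56.6], [-76.0, 39.5, -57.2], [-68.0, 38.8, -57.6], [-60.0, 38.2, -58.0], [-52.0, 37.4, -58.3], [-44.0, 36.8, -58.7], [-36.0, 36.2, -61.3], [-28.0, 35.6, -61.5], [-20.0, 34.9, -61.8], [-12.0, 34.3, -62.2], [-4.0, 33.7, -62.8], [4.0, 33.0, -62.9], [12.0, 32.4, -63.4], [20.0, 31.6, -65.6], [28.0, 31.1, -66.3], [36.0, 30.3, -66.6], [44.0, 29.8, -66.9], [52.0, 29.2, -67.2], [60.0, 28.5, -67.5], [68.0, 27.9, 27.9]]
[[-68.0, 56.1, 19.4], [-60.0, 23.3, -88.4], [-52.0, 57.0, -118.7], [-44.0, 59.3, -117.4], [-36.0, 59.6, -117.2], [-28.0, 59.9, -107.6], [-20.0, 60.4, -96.6], [-12.0, 60.6, -115.4], [-4.0, 62.5, -115.0], [4.0, 63.0, -114.4], [12.0, 63.2, -113.3], [20.0, 63.7, -112.6], [28.0, 64.0, -111.0], [36.0, 12.1, -110.6], [44.0, -80.4, -110.3]]
rail/12mm [[-100.0, -15.7, -16.0], [-84.0, -44.2, -51.8], [-76.0, 10.9, -52.2], [-68.0, -44.9, -52.6], [-60.0, -45.5, -55.0], [-52.0, -45.8, -55.2], [-44.0, -46.4, -55.8], [-36.0, -46.7, -56.1], [-28.0, -47.2, -56.6], [-20.0, -49.4, -56.9], [-12.0, -49.9, -57.5], [-4.0, -50.1, -59.7], [4.0, -50.6, -60.0], [12.0, -51.0, -60.5], [20.0, -51.5, -61.0], [28.0, -52.2, -61.3], [36.0, -54.3, -61.8], [44.0, -54.7, -64.0], [52.0, -55.1, -64.6], [60.0, -55.4, -62.6]]
```

```bash
cat >> h.py <<'E'
c=np.array([580.87,86.24,83.74]);n=np.array([-.35346,-.28245,.89179]);n/=np.linalg.norm(n)
_e=np.cross([0,1,0],n);_e/=np.linalg.norm(_e);_f=np.cross(n,_e);_a=np.radians(-4.8)
ex=np.cos(_a)*_e+np.sin(_a)*_f;ey=np.cross(n,ex)
O=c-72.7*ex*1-49.8*ey
def plate(x,y,z): return O+x*ex+y*ey+z*n
Rp=np.c_[-n,ey,np.cross(-n,ey)]       # tool pose over plate, jaws along y
def Rdown(yaw):                        # jaws at yaw of world
    y=np.array([np.cos(yaw),np.sin(yaw),0]);x=np.array([0,0,-1.]);return np.c_[x,y,np.cross(x,y)]
def rel(p,Rt=None,s=None):
    from cell import sensors
    s=s or sensors.sense();Rc=R.from_rotvec(s['tcp_rot']).as_matrix()
    print("t",round(s['time_s'],2),"shift",np.round(Rc.T@(np.array(p)-s['tcp_pos']),1),
      "turn", None if Rt is None else np.round(np.degrees(R.from_matrix(Rc.T@Rt).as_rotvec()),2),
      "tcp",np.round(s['tcp_pos'],1),"F",np.round(s['contact_force'],1),"w",round(s['width'],1))
def inplate():
    from cell import sensors
    s=sensors.sense();B=np.c_[ex,ey,n];print("plate tcp",np.round(B.T@(s['tcp_pos']-O),2),"Fplate",np.round(B.T@s['contact_force'],2),"t",round(s['time_s'],2))
E
python3 - <<'E'
from h import *
from cell import sensors
print("O",O,ex,ey,np.degrees(np.arcsin([ex[2],ey[2]])))
print(R.from_rotvec(sensors.sense()['tcp_rot']).as_matrix().round(3), sensors.sense()['joint_pos'].round(2))
for yw in(np.pi/2,-np.pi/2): rel([494,-272,150],Rdown(yw))
Rw=Rdown(np.pi/2); print("down->plate turn",np.degrees(R.from_matrix(Rw.T@Rp).as_rotvec()))
E
```

```text
O [514.17956496  44.47097311  44.07812578] [ 0.93509065 -0.08027066  0.34519864] [-0.02591677  0.95591774  0.29248862] [20.19392189 17.00700485]
[[-0.001  0.323  0.946]
 [-0.001  0.946 -0.323]
 [-1.    -0.002 -0.   ]] [ 1.12  0.28  1.51 -0.    1.36 -0.12]
t 0.1 shift [  55.7 -672.3  555.4] turn [-18.84  -0.03   0.09] tcp [185.5 543.7 204.7] F [ 0.3  1.4 -0.1] w 93.9
t 0.1 shift [  55.7 -672.3  555.4] turn [1.6116e+02 1.2000e-01 4.0000e-02] tcp [185.5 543.7 204.7] F [ 0.3  1.4 -0.1] w 93.9
down->plate turn [  1.61606103 -20.77265658  17.09418867]
```

```bash
python3 -m creep '[{"ty":-48,"tz":39.6,"gripper":66},{"ty":-48,"tz":39.6},{"ty":-48,"tz":39.6},{"ty":-48,"tz":39.6},{"ty":-48,"tz":39.6},{"ty":-48,"tz":39.6},{"ty":-48,"tz":39.6},{"ty":-48,"tz":39.6}]'; python3 -m creep '[{"ty":-48,"tz":39.6},{"ty":-48,"tz":39.6},{"ty":-48,"tz":39.6},{"ty":-48,"tz":39.6},{"ty":-40,"tz":33,"ax":-5},{"ax":-10},{"ax":-3.8},{"tx":10}]'; python3 -c "
from h import *
rel([494,-272,150],Rdown(np.pi/2))"
```

```text
t 0.1 shift [  55.7 -672.3  555.4] turn [-18.84  -0.03   0.09] tcp [185.5 543.7 204.7] F [ 0.3  1.4 -0.1] w 93.9schema error: expected keys tx, ty, tz, ax, ay, az, gripper
schema error: expected keys tx, ty, tz, ax, ay, az, gripper
```

All keys are needed in every row.

```bash
python3 -m creep '[{"tx":0,"ty":-48,"tz":39.6,"ax":0,"ay":0,"az":0,"gripper":66},{"tx":0,"ty":-48,"tz":39.6,"ax":0,"ay":0,"az":0,"gripper":66},{"tx":0,"ty":-48,"tz":39.6,"ax":0,"ay":0,"az":0,"gripper":66},{"tx":0,"ty":-48,"tz":39.6,"ax":0,"ay":0,"az":0,"gripper":66},{"tx":0,"ty":-48,"tz":39.6,"ax":0,"ay":0,"az":0,"gripper":66},{"tx":0,"ty":-48,"tz":39.6,"ax":0,"ay":0,"az":0,"gripper":66},{"tx":0,"ty":-48,"tz":39.6,"ax":0,"ay":0,"az":0,"gripper":66},{"tx":0,"ty":-48,"tz":39.6,"ax":0,"ay":0,"az":0,"gripper":66}]'; python3 -m creep '[{"tx":0,"ty":-48,"tz":39.6,"ax":0,"ay":0,"az":0,"gripper":66},{"tx":0,"ty":-48,"tz":39.6,"ax":0,"ay":0,"az":0,"gripper":66},{"tx":0,"ty":-48,"tz":39.6,"ax":0,"ay":0,"az":0,"gripper":66},{"tx":0,"ty":-48,"tz":39.6,"ax":0,"ay":0,"az":0,"gripper":66},{"tx":0,"ty":-40,"tz":33,"ax":-5,"ay":0,"az":0,"gripper":66},{"tx":0,"ty":0,"tz":0,"ax":-10,"ay":0,"az":0,"gripper":66},{"tx":0,"ty":0,"tz":0,"ax":-3.8,"ay":0,"az":0,"gripper":66},{"tx":0,"ty":0,"tz":0,"ax":0,"ay":0,"az":0,"gripper":66}]'; python3 -c "
from h import *
rel([494,-272,150],Rdown(np.pi/2))"
```

```text
time_s: 1.1
tcp_pos: [361.7, 76.6, 205.5]
tcp_rot: [0.258, 1.555, -0.258]
contact_force: [0.9, 0.8, 0.3]
width: 65.9
time_s: 2.1
tcp_pos: [467.4, -202.9, 204.9]
tcp_rot: [0.002, 1.572, -0.001]
contact_force: [0.4, -0.2, 1.1]
width: 66.1
t 2.1 shift [ 54.9 -69.1  26.7] turn [-0.11 -0.05 -0.04] tcp [ 467.4 -202.9  204.9] F [ 0.4 -0.2  1.1] w 66.1
```

```bash
python3 -m creep '[{"tx":15,"ty":-35,"tz":13,"ax":0,"ay":0,"az":0,"gripper":66},{"tx":20,"ty":-34,"tz":13.7,"ax":0,"ay":0,"az":0,"gripper":66},{"tx":0,"ty":0,"tz":0,"ax":0,"ay":0,"az":0,"gripper":66},{"tx":0,"ty":0,"tz":0,"ax":0,"ay":0,"az":0,"gripper":66},{"tx":0,"ty":0,"tz":0,"ax":0,"ay":0,"az":0,"gripper":66},{"tx":0,"ty":0,"tz":0,"ax":0,"ay":0,"az":0,"gripper":66},{"tx":0,"ty":0,"tz":0,"ax":0,"ay":0,"az":0,"gripper":66},{"tx":0,"ty":0,"tz":0,"ax":0,"ay":0,"az":0,"gripper":66}]'; python3 - <<'E'
from h import *
from cell import viewer
ci=viewer.camera_info("wrist");p,d=viewer.grab_frame("wrist");np.savez("pics/w1.npz",p=p,d=d,**ci)
cv2.imwrite("pics/w1.png",p[:,:,::-1])
W=cloud(load("w1"));m=(d>0)
q=W[m];near=(abs(q[:,0]-494)<60)&(abs(q[:,1]+272)<45)
for lo,hi in((25,35),(39,50)):
    s=q[near&(q[:,2]>lo)&(q[:,2]<hi)]
    if len(s):print(len(s),s.mean(0),cv2.minAreaRect(s[:,:2].astype(np.float32)))
rel([494,-272,5],Rdown(np.pi/2))
E
```

```text
time_s: 3.1
tcp_pos: [494.4, -271.7, 170.7]
tcp_rot: [0.0, 1.57, -0.0]
contact_force: [-0.4, -0.0, 0.4]
width: 65.6
2957 [ 491.0614483  -272.40709067   30.60397389] ((493.0785827636719, -272.1537170410156), (39.76226806640625, 80.23969268798828), 88.97567749023438)
228 [ 491.92248773 -272.11518149   43.04835996] ((492.40692138671875, -272.19512939453125), (21.06389808654785, 19.433305740356445), 89.8210220336914)
t 3.15 shift [165.6  -0.2  -0.5] turn [-0.03  0.01  0.  ] tcp [ 494.4 -271.8  170.6] F [-0.5  0.7 -0.9] w 65.9
```

View pics/w1.png

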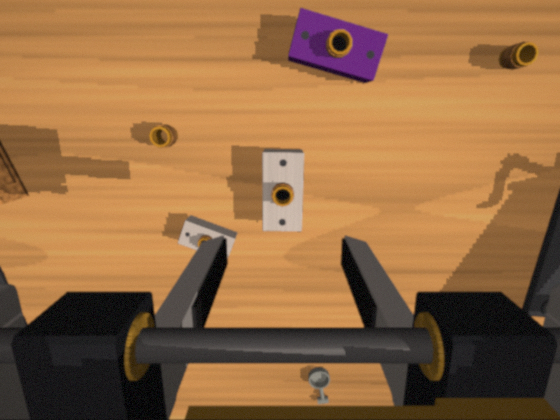

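```bash
python3 -m creep '[{"tx":35,"ty":-0.3,"tz":-1,"ax":0.9,"ay":0,"az":0,"gripper":66},{"tx":40,"ty":0,"tz":0,"ax":0,"ay":0,"az":0,"gripper":66},{"tx":40,"ty":0,"tz":0,"ax":0,"ay":0,"az":0,"gripper":66},{"tx":30,"ty":0,"tz":0,"ax":0,"ay":0,"az":0,"gripper":66},{"tx":15,"ty":0,"tz":0,"ax":0,"ay":0,"az":0,"gripper":66},{"tx":5,"ty":0,"tz":0,"ax":0,"ay":0,"az":0,"gripper":66},{"tx":0,"ty":0,"tz":0,"ax":0,"ay":0,"az":0,"gripper":66},{"tx":0,"ty":0,"tz":0,"ax":0,"ay":0,"az":0,"gripper":66}]'
```

```text
time_s: 4.15
tcp_pos: [494.3, -272.7, 6.6]
tcp_rot: [0.012, 1.569, -0.014]
contact_force: [0.5, 0.5, 0.1]
width: 66.1
```

```bash
python3 -c "
from h import *
rel([493.2,-272.1,5.5],Rdown(np.radians(89.1)))"
```

```text
t 4.15 shift [ 1.1  0.6 -1.1] turn [-0.04  0.11  0.07] tcp [ 494.3 -272.7    6.6] F [0.5 0.5 0.1] w 66.1
```

```bash
python3 -m creep '[{"tx":1,"ty":0.4,"tz":-0.8,"ax":0,"ay":0,"az":0,"gripper":66},{"tx":0,"ty":0,"tz":0,"ax":0,"ay":0,"az":0,"gripper":36},{"tx":0,"ty":0,"tz":0,"ax":0,"ay":0,"az":0,"gripper":30},{"tx":0,"ty":0,"tz":0,"ax":0,"ay":0,"az":0,"gripper":30},{"tx":0,"ty":0,"tz":0,"ax":0,"ay":0,"az":0,"gripper":30},{"tx":0,"ty":0,"tz":0,"ax":0,"ay":0,"az":0,"gripper":30},{"tx":0,"ty":0,"tz":0,"ax":0,"ay":0,"az":0,"gripper":30},{"tx":0,"ty":0,"tz":0,"ax":0,"ay":0,"az":0,"gripper":30}]'; python3 -m creep '[{"tx":-5,"ty":0,"tz":0,"ax":0,"ay":0,"az":0,"gripper":30},{"tx":-20,"ty":0,"tz":0,"ax":0,"ay":0,"az":0,"gripper":30},{"tx":-40,"ty":0,"tz":0,"ax":0,"ay":0,"az":0,"gripper":30},{"tx":-50,"ty":0,"tz":0,"ax":0,"ay":0,"az":0,"gripper":30},{"tx":-50,"ty":0,"tz":0,"ax":0,"ay":0,"az":0,"gripper":30},{"tx":-30,"ty":0,"tz":0,"ax":0,"ay":0,"az":0,"gripper":30},{"tx":0,"ty":0,"tz":0,"ax":0,"ay":0,"az":0,"gripper":30},{"tx":0,"ty":0,"tz":0,"ax":0,"ay":0,"az":0,"gripper":30}]';  python3 -c "
from h import *
rel(plate(74,40,70),Rp)"
```

```text
time_s: 5.15
tcp_pos: [492.7, -271.9, 4.5]
tcp_rot: [0.013, 1.571, -0.013]
contact_force: [-0.6, -0.9, 1.1]
width: 40.0
time_s: 6.15
tcp_pos: [491.5, -270.9, 197.6]
tcp_rot: [0.015, 1.574, -0.011]
contact_force: [0.1, 0.5, -3.2]
width: 40.0
t 6.15 shift [ 54.4 328.8  60.8] turn [  0.65 -20.79  17.14] tcp [ 491.5 -270.9  197.6] F [ 0.1  0.5 -3.2] w 40.0
```

```bash
python3 -m creep '[{"tx":0,"ty":30,"tz":6,"ax":0,"ay":0,"az":0,"gripper":30},{"tx":0,"ty":50,"tz":9,"ax":0,"ay":0,"az":0,"gripper":30},{"tx":0,"ty":55,"tz":10,"ax":0,"ay":0,"az":0,"gripper":30},{"tx":0,"ty":55,"tz":10,"ax":0,"ay":0,"az":0,"gripper":30},{"tx":0,"ty":55,"tz":10,"ax":0,"ay":0,"az":0,"gripper":30},{"tx":0,"ty":50,"tz":9,"ax":0,"ay":0,"az":0,"gripper":30},{"tx":0,"ty":34,"tz":6.8,"ax":0,"ay":0,"az":0,"gripper":30},{"tx":0,"ty":0,"tz":0,"ax":0,"ay":0,"az":0,"gripper":30}]'; python3 -m creep '[{"tx":0,"ty":0,"tz":0,"ax":0.15,"ay":-5.2,"az":4.3,"gripper":30},{"tx":0,"ty":0,"tz":0,"ax":0.15,"ay":-5.2,"az":4.3,"gripper":30},{"tx":0,"ty":0,"tz":0,"ax":0.15,"ay":-5.2,"az":4.3,"gripper":30},{"tx":0,"ty":0,"tz":0,"ax":0.2,"ay":-5.2,"az":4.2,"gripper":30},{"tx":0,"ty":0,"tz":0,"ax":0,"ay":0,"az":0,"gripper":30},{"tx":0,"ty":0,"tz":0,"ax":0,"ay":0,"az":0,"gripper":30},{"tx":0,"ty":0,"tz":0,"ax":0,"ay":0,"az":0,"gripper":30},{"tx":0,"ty":0,"tz":0,"ax":0,"ay":0,"az":0,"gripper":30}]';  python3 -c "
from h import *
rel(plate(74,40,25),Rp);inplate()"
```

```text
time_s: 7.15
tcp_pos: [557.6, 58.6, 196.8]
tcp_rot: [0.011, 1.576, -0.009]
contact_force: [0.6, -0.6, -2.7]
width: 39.5
time_s: 8.15
tcp_pos: [559.5, 56.6, 199.6]
tcp_rot: [0.24, 1.194, 0.201]
contact_force: [-0.5, 0.2, -3.4]
width: 40.1
t 8.15 shift [ 94.3 -15.6 -21.4] turn [0.16 0.13 0.14] tcp [559.5  56.6 199.6] F [-0.5  0.2 -3.4] w 40.1
plate tcp [ 95.09  55.93 119.29] Fplate [-1.63 -0.82 -2.91] t 8.15
```

```bash
python3 -m creep '[{"tx":20,"ty":-5,"tz":-7,"ax":0.1,"ay":0.1,"az":0.1,"gripper":30},{"tx":30,"ty":-6,"tz":-8,"ax":0,"ay":0,"az":0,"gripper":30},{"tx":25,"ty":-4.6,"tz":-6.4,"ax":0,"ay":0,"az":0,"gripper":30},{"tx":13,"ty":0,"tz":0,"ax":0,"ay":0,"az":0,"gripper":30},{"tx":6,"ty":0,"tz":0,"ax":0,"ay":0,"az":0,"gripper":30},{"tx":0,"ty":0,"tz":0,"ax":0,"ay":0,"az":0,"gripper":30},{"tx":0,"ty":0,"tz":0,"ax":0,"ay":0,"az":0,"gripper":30},{"tx":0,"ty":0,"tz":0,"ax":0,"ay":0,"az":0,"gripper":30}]';  python3 - <<'E'
from h import *
from cell import viewer
rel(plate(74,40,4.5),Rp);inplate()
p,d=viewer.grab_frame("side");np.savez("pics/s1.npz",p=p,d=d,**viewer.camera_info("side"))
cv2.imwrite("pics/s1.png",cv2.resize(p[130:230,160:310],None,fx=5,fy=5,interpolation=cv2.INTER_CUBIC)[:,:,::-1])
E
```

```text
time_s: 9.15
tcp_pos: [573.0, 69.2, 104.5]
tcp_rot: [0.244, 1.194, 0.201]
contact_force: [-0.4, -0.2, -2.6]
width: 39.8
t 9.15 shift [21.6  0.2  0.1] turn [0.   0.14 0.05] tcp [573.   69.2 104.5] F [-0.4 -0.2 -2.6] w 39.8
plate tcp [73.85 39.83 26.13] Fplate [-1.23 -0.9  -2.16] t 9.15
```

View pics/s1.png

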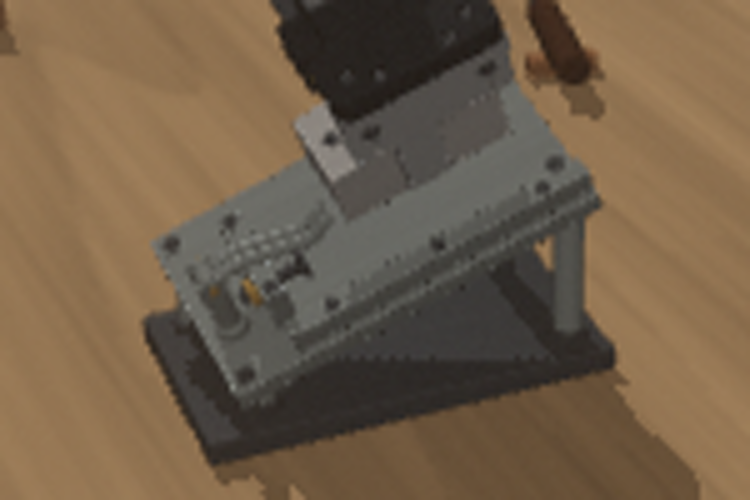

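The crop shows the block held level above the plate, its low end near (345,195) and clear of the clip's turned-up end at (325,215). I'll lower it and feel for contact.

```bash
python3 -m creep '[{"tx":8,"ty":0,"tz":0,"ax":0,"ay":0.1,"az":0,"gripper":30},{"tx":6,"ty":0,"tz":0,"ax":0,"ay":0,"az":0,"gripper":30},{"tx":3,"ty":0,"tz":0,"ax":0,"ay":0,"az":0,"gripper":30},{"tx":0,"ty":0,"tz":0,"ax":0,"ay":0,"az":0,"gripper":30},{"tx":0,"ty":0,"tz":0,"ax":0,"ay":0,"az":0,"gripper":30},{"tx":1,"ty":0,"tz":0,"ax":0,"ay":0,"az":0,"gripper":30},{"tx":0,"ty":0,"tz":0,"ax":0,"ay":0,"az":0,"gripper":30},{"tx":0,"ty":0,"tz":0,"ax":0,"ay":0,"az":0,"gripper":30}]';  python3 -c "
from h import *
rel(plate(74,40,4.5),Rp);inplate()"
```

```text
time_s: 10.2
tcp_pos: [578.9, 74.5, 87.7]
tcp_rot: [0.244, 1.197, 0.201]
contact_force: [0.8, 1.1, -2.8]
width: 40.1
t 10.2 shift [3.  0.2 0.8] turn [-0.02 -0.04  0.04] tcp [578.9  74.5  87.7] F [ 0.8  1.1 -2.8] w 40.1
plate tcp [73.2  39.77  7.54] Fplate [-0.29  0.26 -3.07] t 10.2
```

```bash
for i in 1 2; do python3 -m creep '[{"tx":0.5,"ty":0,"tz":0,"ax":0,"ay":0,"az":0,"gripper":30},{"tx":0.5,"ty":0,"tz":0,"ax":0,"ay":0,"az":0,"gripper":30},{"tx":0.3,"ty":0,"tz":0,"ax":0,"ay":0,"az":0,"gripper":30},{"tx":0,"ty":0,"tz":0,"ax":0,"ay":0,"az":0,"gripper":30},{"tx":0,"ty":0,"tz":0,"ax":0,"ay":0,"az":0,"gripper":30},{"tx":0,"ty":0,"tz":0,"ax":0,"ay":0,"az":0,"gripper":30},{"tx":0,"ty":0,"tz":0,"ax":0,"ay":0,"az":0,"gripper":30},{"tx":0,"ty":0,"tz":0,"ax":0,"ay":0,"az":0,"gripper":30}]' >/dev/null;  python3 -c "
from h import *
inplate()"; done
```

```text
plate tcp [73.17 39.77  6.21] Fplate [-0.88 -0.85 -2.79] t 11.2
plate tcp [73.17 39.76  4.9 ] Fplate [-0.97 -0.57 -2.92] t 12.2
```

```bash
for i in 1 2; do python3 -m creep '[{"tx":0.4,"ty":0,"tz":0,"ax":0,"ay":0,"az":0,"gripper":30},{"tx":0.3,"ty":0,"tz":0,"ax":0,"ay":0,"az":0,"gripper":30},{"tx":0,"ty":0,"tz":0,"ax":0,"ay":0,"az":0,"gripper":30},{"tx":0,"ty":0,"tz":0,"ax":0,"ay":0,"az":0,"gripper":30},{"tx":0,"ty":0,"tz":0,"ax":0,"ay":0,"az":0,"gripper":30},{"tx":0,"ty":0,"tz":0,"ax":0,"ay":0,"az":0,"gripper":30},{"tx":0,"ty":0,"tz":0,"ax":0,"ay":0,"az":0,"gripper":30},{"tx":0,"ty":0,"tz":0,"ax":0,"ay":0,"az":0,"gripper":30}]' >/dev/null;  python3 -c "
from h import *
inplate()"; done
```

```text
plate tcp [73.4  39.75  4.4 ] Fplate [-2.38 -0.55  6.49] t 13.2
plate tcp [74.   39.76  4.31] Fplate [-1.57 -1.18 11.38] t 14.2
```

Contact is at z 4.6, which agrees with the model. I'll ease off, open slightly so the fingers stay clear of the rail, then lift away.

```bash
python3 -m creep '[{"tx":-0.6,"ty":0,"tz":0,"ax":0,"ay":0,"az":0,"gripper":30},{"tx":0,"ty":0,"tz":0,"ax":0,"ay":0,"az":0,"gripper":30},{"tx":0,"ty":0,"tz":0,"ax":0,"ay":0,"az":0,"gripper":50},{"tx":0,"ty":0,"tz":0,"ax":0,"ay":0,"az":0,"gripper":50},{"tx":0,"ty":0,"tz":0,"ax":0,"ay":0,"az":0,"gripper":50},{"tx":-10,"ty":0,"tz":0,"ax":0,"ay":0,"az":0,"gripper":50},{"tx":-40,"ty":0,"tz":0,"ax":0,"ay":0,"az":0,"gripper":50},{"tx":-40,"ty":0,"tz":0,"ax":0,"ay":0,"az":0,"gripper":50}]'; python3 -m creep '[{"tx":-30,"ty":0,"tz":40,"ax":0,"ay":0,"az":0,"gripper":0},{"tx":0,"ty":0,"tz":50,"ax":0,"ay":0,"az":0,"gripper":0},{"tx":0,"ty":0,"tz":20,"ax":0,"ay":0,"az":0,"gripper":0},{"tx":0,"ty":0,"tz":0,"ax":0,"ay":0,"az":0,"gripper":0},{"tx":0,"ty":0,"tz":0,"ax":0,"ay":0,"az":0,"gripper":0},{"tx":0,"ty":0,"tz":0,"ax":0,"ay":0,"az":0,"gripper":0},{"tx":0,"ty":0,"tz":0,"ax":0,"ay":0,"az":0,"gripper":0},{"tx":0,"ty":0,"tz":0,"ax":0,"ay":0,"az":0,"gripper":0}]'; python3 - <<'E'
from h import *
from cell import viewer
inplate()
ims=[]
for nme,(v0,v1,u0,u1) in(("side",(130,230,170,300)),("top",(155,270,145,235))):
    p,d=viewer.grab_frame(nme);np.savez(f"pics/{nme}2.npz",p=p,d=d,**viewer.camera_info(nme))
    k=460/(v1-v0);ims.append(cv2.resize(p[v0:v1,u0:u1],(int(min(430,k*(u1-u0))),460),interpolation=cv2.INTER_CUBIC))
cv2.imwrite("pics/c2.png",np.hstack(ims)[:,:,::-1])
W=cloud(load("top2"))[155:270,150:235].reshape(-1,3)
B=np.c_[ex,ey,n];q=(W-O)@B
for lo,hi in((27,34),(40,48)):
    s=q[(q[:,2]>lo)&(q[:,2]<hi)&(q[:,0]>24)&(q[:,0]<120)&(q[:,1]<80)&(q[:,1]>-10)]
    if len(s)>4:print(len(s),s.mean(0),cv2.minAreaRect(s[:,:2].astype(np.float32)))
E
```

```text
time_s: 15.2
tcp_pos: [547.6, 49.9, 165.9]
tcp_rot: [0.244, 1.198, 0.201]
contact_force: [-0.7, 0.2, -0.2]
width: 49.8
time_s: 16.2
tcp_pos: [640.3, 32.9, 229.5]
tcp_rot: [0.244, 1.197, 0.201]
contact_force: [0.7, 0.8, 0.3]
width: 0.5
plate tcp [182.88  39.88 124.08] Fplate [ 0.73  0.85 -0.24] t 16.2
```

View pics/c2.png

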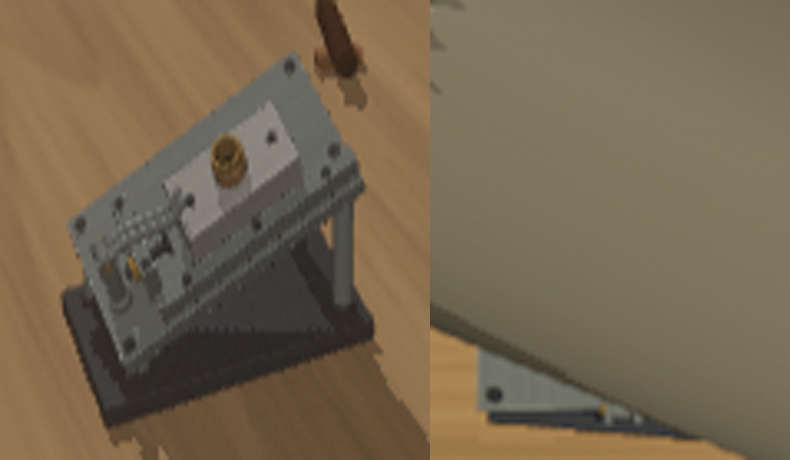

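The side crop shows the block lying flat along the rail with its low end at the clip. Next, the shut fingertips go behind its upper end.

```bash
python3 -m creep '[{"tx":10,"ty":-10,"tz":-30,"ax":0,"ay":0,"az":0,"gripper":0},{"tx":30,"ty":-10,"tz":-28,"ax":0,"ay":0,"az":0,"gripper":0},{"tx":30,"ty":0,"tz":0,"ax":0,"ay":0,"az":0,"gripper":0},{"tx":25,"ty":0,"tz":0,"ax":0,"ay":0,"az":0,"gripper":0},{"tx":13,"ty":0,"tz":0,"ax":0,"ay":0,"az":0,"gripper":0},{"tx":8,"ty":0,"tz":0,"ax":0,"ay":0,"az":0,"gripper":0},{"tx":0,"ty":0,"tz":0,"ax":0,"ay":0,"az":0,"gripper":0},{"tx":0,"ty":0,"tz":0,"ax":0,"ay":0,"az":0,"gripper":0}]'; python3 -c "
from h import *
inplate();rel(plate(113,20,6),Rp)"
```

```text
time_s: 17.3
tcp_pos: [628.3, 50.8, 101.0]
tcp_rot: [0.243, 1.196, 0.201]
contact_force: [0.1, 0.4, -0.3]
width: 0.7
plate tcp [125.84  19.76   8.67] Fplate [ 0.02  0.3  -0.39] t 17.3
t 17.3 shift [  2.7   0.2 -12.8] turn [0.   0.03 0.05] tcp [628.3  50.8 101. ] F [ 0.1  0.4 -0.3] w 0.7
```

```bash
python3 -m creep '[{"tx":2,"ty":0.2,"tz":-3,"ax":0,"ay":0,"az":0,"gripper":0},{"tx":0,"ty":0,"tz":-4,"ax":0,"ay":0,"az":0,"gripper":0},{"tx":0,"ty":0,"tz":-4,"ax":0,"ay":0,"az":0,"gripper":0},{"tx":0,"ty":0,"tz":-1,"ax":0,"ay":0,"az":0,"gripper":0},{"tx":0,"ty":0,"tz":-1,"ax":0,"ay":0,"az":0,"gripper":0},{"tx":0,"ty":0,"tz":-0.5,"ax":0,"ay":0,"az":0,"gripper":0},{"tx":0,"ty":0,"tz":0,"ax":0,"ay":0,"az":0,"gripper":0},{"tx":0,"ty":0,"tz":0,"ax":0,"ay":0,"az":0,"gripper":0}]'>/dev/null; python3 -c "
from h import *
inplate()"; python3 -m creep '[{"tx":0,"ty":0,"tz":-0.5,"ax":0,"ay":0,"az":0,"gripper":0},{"tx":0,"ty":0,"tz":-0.5,"ax":0,"ay":0,"az":0,"gripper":0},{"tx":0,"ty":0,"tz":-0.5,"ax":0,"ay":0,"az":0,"gripper":0},{"tx":0,"ty":0,"tz":-0.5,"ax":0,"ay":0,"az":0,"gripper":0},{"tx":0,"ty":0,"tz":-0.5,"ax":0,"ay":0,"az":0,"gripper":0},{"tx":0,"ty":0,"tz":0,"ax":0,"ay":0,"az":0,"gripper":0},{"tx":0,"ty":0,"tz":0,"ax":0,"ay":0,"az":0,"gripper":0},{"tx":0,"ty":0,"tz":0,"ax":0,"ay":0,"az":0,"gripper":0}]'>/dev/null; python3 -c "
from h import *
inplate()"
```

```text
plate tcp [111.74  19.95   6.06] Fplate [-0.36 -0.03  1.24] t 18.3
plate tcp [110.02  19.84   6.26] Fplate [ 4.86  0.19 -0.06] t 19.3
```

```bash
for i in 1 2; do python3 -m creep '[{"tx":0,"ty":0,"tz":-0.5,"ax":0,"ay":0,"az":0,"gripper":0},{"tx":0,"ty":0,"tz":-0.5,"ax":0,"ay":0,"az":0,"gripper":0},{"tx":0,"ty":0,"tz":-0.5,"ax":0,"ay":0,"az":0,"gripper":0},{"tx":0,"ty":0,"tz":-0.5,"ax":0,"ay":0,"az":0,"gripper":0},{"tx":0,"ty":0,"tz":-0.5,"ax":0,"ay":0,"az":0,"gripper":0},{"tx":0,"ty":0,"tz":-0.5,"ax":0,"ay":0,"az":0,"gripper":0},{"tx":0,"ty":0,"tz":0,"ax":0,"ay":0,"az":0,"gripper":0},{"tx":0,"ty":0,"tz":0,"ax":0,"ay":0,"az":0,"gripper":0}]'>/dev/null; python3 -c "
from h import *
inplate()"; done
```

```text
plate tcp [106.15  19.96   6.08] Fplate [ 1.11 -0.35 -0.32] t 20.3
plate tcp [103.2   19.95   6.09] Fplate [ 0.19 -0.1   0.61] t 21.3
```

```bash
python3 -m creep '[{"tx":0,"ty":0,"tz":-0.25,"ax":0,"ay":0,"az":0,"gripper":0},{"tx":0,"ty":0,"tz":-0.25,"ax":0,"ay":0,"az":0,"gripper":0},{"tx":0,"ty":0,"tz":-0.25,"ax":0,"ay":0,"az":0,"gripper":0},{"tx":0,"ty":0,"tz":-0.25,"ax":0,"ay":0,"az":0,"gripper":0},{"tx":0,"ty":0,"tz":0,"ax":0,"ay":0,"az":0,"gripper":0},{"tx":0,"ty":0,"tz":0,"ax":0,"ay":0,"az":0,"gripper":0},{"tx":0,"ty":0,"tz":0,"ax":0,"ay":0,"az":0,"gripper":0},{"tx":0,"ty":0,"tz":0,"ax":0,"ay":0,"az":0,"gripper":0}]'>/dev/null; python3 -c "
from h import *
inplate()"
```

```text
plate tcp [102.16  19.96   6.07] Fplate [-0.55  0.09  0.27] t 22.3
```

```bash
python3 -m creep '[{"tx":0,"ty":0,"tz":-0.25,"ax":0,"ay":0,"az":0,"gripper":0},{"tx":0,"ty":0,"tz":-0.25,"ax":0,"ay":0,"az":0,"gripper":0},{"tx":0,"ty":0,"tz":-0.25,"ax":0,"ay":0,"az":0,"gripper":0},{"tx":0,"ty":0,"tz":-0.25,"ax":0,"ay":0,"az":0,"gripper":0},{"tx":0,"ty":0,"tz":0,"ax":0,"ay":0,"az":0,"gripper":0},{"tx":0,"ty":0,"tz":0,"ax":0,"ay":0,"az":0,"gripper":0},{"tx":0,"ty":0,"tz":0,"ax":0,"ay":0,"az":0,"gripper":0},{"tx":0,"ty":0,"tz":0,"ax":0,"ay":0,"az":0,"gripper":0}]'>/dev/null; python3 -c "
from h import *
inplate()"
```

```text
plate tcp [101.35  19.93   6.11] Fplate [ 1.09 -0.51  0.81] t 23.3
```

```bash
python3 -m creep '[{"tx":0,"ty":0,"tz":-0.25,"ax":0,"ay":0,"az":0,"gripper":0},{"tx":0,"ty":0,"tz":-0.25,"ax":0,"ay":0,"az":0,"gripper":0},{"tx":0,"ty":0,"tz":-0.25,"ax":0,"ay":0,"az":0,"gripper":0},{"tx":0,"ty":0,"tz":-0.25,"ax":0,"ay":0,"az":0,"gripper":0},{"tx":0,"ty":0,"tz":0,"ax":0,"ay":0,"az":0,"gripper":0},{"tx":0,"ty":0,"tz":0,"ax":0,"ay":0,"az":0,"gripper":0},{"tx":0,"ty":0,"tz":0,"ax":0,"ay":0,"az":0,"gripper":0},{"tx":0,"ty":0,"tz":0,"ax":0,"ay":0,"az":0,"gripper":0}]'>/dev/null; python3 -c "
from h import *
inplate()"
```

```text
plate tcp [101.35  19.81   6.36] Fplate [ 5.67  1.59 -0.06] t 24.3
```

```bash
python3 -m creep '[{"tx":0,"ty":0,"tz":-0.2,"ax":0,"ay":0,"az":0,"gripper":0},{"tx":0,"ty":0,"tz":-0.2,"ax":0,"ay":0,"az":0,"gripper":0},{"tx":0,"ty":0,"tz":-0.1,"ax":0,"ay":0,"az":0,"gripper":0},{"tx":0,"ty":0,"tz":0,"ax":0,"ay":0,"az":0,"gripper":0},{"tx":0,"ty":0,"tz":0,"ax":0,"ay":0,"az":0,"gripper":0},{"tx":0,"ty":0,"tz":0,"ax":0,"ay":0,"az":0,"gripper":0},{"tx":0,"ty":0,"tz":0,"ax":0,"ay":0,"az":0,"gripper":0},{"tx":0,"ty":0,"tz":0,"ax":0,"ay":0,"az":0,"gripper":0}]'>/dev/null; python3 -c "
from h import *
inplate()"
```

```text
plate tcp [101.32  19.85   6.44] Fplate [5.78 1.16 0.24] t 25.3
```

```bash
python3 -m creep '[{"tx":0,"ty":0,"tz":-0.2,"ax":0,"ay":0,"az":0,"gripper":0},{"tx":0,"ty":0,"tz":-0.2,"ax":0,"ay":0,"az":0,"gripper":0},{"tx":0,"ty":0,"tz":0,"ax":0,"ay":0,"az":0,"gripper":0},{"tx":0,"ty":0,"tz":0,"ax":0,"ay":0,"az":0,"gripper":0},{"tx":0,"ty":0,"tz":0,"ax":0,"ay":0,"az":0,"gripper":0},{"tx":0,"ty":0,"tz":0,"ax":0,"ay":0,"az":0,"gripper":0},{"tx":0,"ty":0,"tz":0,"ax":0,"ay":0,"az":0,"gripper":0},{"tx":0,"ty":0,"tz":0,"ax":0,"ay":0,"az":0,"gripper":0}]'>/dev/null; python3 -c "
from h import *
inplate()"
```

```text
plate tcp [101.32  19.82   6.51] Fplate [ 6.41  1.44 -0.56] t 26.3
```

```bash
python3 -m creep '[{"tx":0,"ty":0,"tz":-0.2,"ax":0,"ay":0,"az":0,"gripper":0},{"tx":0,"ty":0,"tz":-0.3,"ax":0,"ay":0,"az":0,"gripper":0},{"tx":0,"ty":0,"tz":0,"ax":0,"ay":0,"az":0,"gripper":0},{"tx":0,"ty":0,"tz":0,"ax":0,"ay":0,"az":0,"gripper":0},{"tx":0,"ty":0,"tz":0,"ax":0,"ay":0,"az":0,"gripper":0},{"tx":0,"ty":0,"tz":0,"ax":0,"ay":0,"az":0,"gripper":0},{"tx":0,"ty":0,"tz":0,"ax":0,"ay":0,"az":0,"gripper":0},{"tx":0,"ty":0,"tz":0,"ax":0,"ay":0,"az":0,"gripper":0}]'>/dev/null; python3 -c "
from h import *
inplate()"
```

```text
plate tcp [101.34  19.82   6.66] Fplate [ 7.24  1.67 -0.88] t 27.3
```

```bash
python3 -m creep '[{"tx":0,"ty":0,"tz":-0.3,"ax":0,"ay":0,"az":0,"gripper":0},{"tx":0,"ty":0,"tz":-0.3,"ax":0,"ay":0,"az":0,"gripper":0},{"tx":0,"ty":0,"tz":-0.3,"ax":0,"ay":0,"az":0,"gripper":0},{"tx":0,"ty":0,"tz":0,"ax":0,"ay":0,"az":0,"gripper":0},{"tx":0,"ty":0,"tz":0,"ax":0,"ay":0,"az":0,"gripper":0},{"tx":0,"ty":0,"tz":0,"ax":0,"ay":0,"az":0,"gripper":0},{"tx":0,"ty":0,"tz":0,"ax":0,"ay":0,"az":0,"gripper":0},{"tx":0,"ty":0,"tz":0,"ax":0,"ay":0,"az":0,"gripper":0}]'>/dev/null; python3 -c "
from h import *
inplate()"
```

```text
plate tcp [101.33  19.77   6.84] Fplate [ 6.75  0.86 -1.02] t 28.3
```

```bash
python3 - <<'E'
from h import *
from cell import viewer,sensors
B=np.c_[ex,ey,n];F=[]
for i in range(8):
    viewer.grab_frame("side");s=sensors.sense();F.append(B.T@s['contact_force'])
F=np.array(F);print(F.round(1).tolist(),F.mean(0))
rel(plate(101,20,6),Rp);inplate()
E
```

```text
[[8.8, 2.6, -0.9], [8.2, 1.9, -0.6], [7.7, 1.3, -1.1], [7.7, 0.9, -1.0], [8.4, 1.8, 0.2], [8.1, 1.5, -1.0], [7.5, 1.1, -0.7], [7.8, 1.5, -1.7]] [ 8.03293464  1.5665823  -0.83140008]
t 28.7 shift [ 0.8  0.2 -0.3] turn [-0.04  0.3   0.09] tcp [606.   53.3  90.9] F [7.9 1.3 1.6] w 0.5
plate tcp [101.32  19.75   6.83] Fplate [ 7.81  1.47 -1.69] t 28.7
```

```bash
python3 -m creep '[{"tx":0,"ty":0,"tz":-0.3,"ax":0,"ay":0,"az":0,"gripper":0},{"tx":0,"ty":0,"tz":-0.3,"ax":0,"ay":0,"az":0,"gripper":0},{"tx":0,"ty":0,"tz":-0.3,"ax":0,"ay":0,"az":0,"gripper":0},{"tx":0,"ty":0,"tz":-0.2,"ax":0,"ay":0,"az":0,"gripper":0},{"tx":0,"ty":0,"tz":0,"ax":0,"ay":0,"az":0,"gripper":0},{"tx":0,"ty":0,"tz":0,"ax":0,"ay":0,"az":0,"gripper":0},{"tx":0,"ty":0,"tz":0,"ax":0,"ay":0,"az":0,"gripper":0},{"tx":0,"ty":0,"tz":0,"ax":0,"ay":0,"az":0,"gripper":0}]'>/dev/null;  python3 - <<'E'
from h import *
from cell import viewer,sensors
B=np.c_[ex,ey,n];F=[]
for i in range(8):
    viewer.grab_frame("side");s=sensors.sense();F.append(B.T@s['contact_force'])
F=np.array(F);print(F[:,0].round(1).tolist(),F.mean(0))
inplate()
E
```

```text
[9.7, 9.4, 9.1, 9.1, 8.9, 9.8, 8.9, 10.1] [ 9.352843    2.07376005 -1.00546277]
plate tcp [101.27  19.74   7.05] Fplate [10.09  1.95 -1.52] t 30.1
```

```bash
python3 -m creep '[{"tx":0,"ty":0,"tz":-0.3,"ax":0,"ay":0,"az":0,"gripper":0},{"tx":0,"ty":0,"tz":-0.3,"ax":0,"ay":0,"az":0,"gripper":0},{"tx":0,"ty":0,"tz":-0.3,"ax":0,"ay":0,"az":0,"gripper":0},{"tx":0,"ty":0,"tz":0,"ax":0,"ay":0,"az":0,"gripper":0},{"tx":0,"ty":0,"tz":0,"ax":0,"ay":0,"az":0,"gripper":0},{"tx":0,"ty":0,"tz":0,"ax":0,"ay":0,"az":0,"gripper":0},{"tx":0,"ty":0,"tz":0,"ax":0,"ay":0,"az":0,"gripper":0},{"tx":0,"ty":0,"tz":0,"ax":0,"ay":0,"az":0,"gripper":0}]'>/dev/null;  python3 - <<'E'
from h import *
from cell import viewer,sensors
B=np.c_[ex,ey,n];F=[]
for i in range(8):
    viewer.grab_frame("side");s=sensors.sense();F.append(B.T@s['contact_force'])
F=np.array(F);print(F[:,0].round(1).tolist(),F.mean(0),np.linalg.norm(F,axis=1).max())
inplate()
E
```

```text
[11.1, 9.9, 10.9, 10.4, 10.8, 10.7, 10.0, 10.7] [10.5538646   2.97795599 -1.03818553] 11.510194230846983
plate tcp [101.31  19.69   7.27] Fplate [10.67  3.39 -1.18] t 31.5
```

It held about 10.5 N, with no movement. Now I back straight off up the slope, then lift clear.

```bash
python3 -m creep '[{"tx":0,"ty":0,"tz":2,"ax":0,"ay":0,"az":0,"gripper":0},{"tx":0,"ty":0,"tz":2,"ax":0,"ay":0,"az":0,"gripper":0},{"tx":0,"ty":0,"tz":4,"ax":0,"ay":0,"az":0,"gripper":0},{"tx":0,"ty":0,"tz":8,"ax":0,"ay":0,"az":0,"gripper":0},{"tx":-5,"ty":0,"tz":5,"ax":0,"ay":0,"az":0,"gripper":0},{"tx":-40,"ty":0,"tz":0,"ax":0,"ay":0,"az":0,"gripper":0},{"tx":-50,"ty":0,"tz":0,"ax":0,"ay":0,"az":0,"gripper":0},{"tx":-50,"ty":0,"tz":0,"ax":0,"ay":0,"az":0,"gripper":0}]'; python3 -m creep '[{"tx":-30,"ty":-40,"tz":0,"ax":0,"ay":0,"az":0,"gripper":0},{"tx":0,"ty":-55,"tz":0,"ax":0,"ay":0,"az":0,"gripper":0},{"tx":0,"ty":-55,"tz":0,"ax":0,"ay":0,"az":0,"gripper":0},{"tx":0,"ty":-55,"tz":0,"ax":0,"ay":0,"az":0,"gripper":0},{"tx":0,"ty":-20,"tz":0,"ax":0,"ay":0,"az":0,"gripper":0},{"tx":0,"ty":0,"tz":0,"ax":0,"ay":0,"az":0,"gripper":0},{"tx":0,"ty":0,"tz":0,"ax":0,"ay":0,"az":0,"gripper":0},{"tx":0,"ty":0,"tz":0,"ax":0,"ay":0,"az":0,"gripper":0}]'; python3 - <<'E'
from h import *
from cell import viewer
inplate()
ims=[]
for nme,(v0,v1,u0,u1) in(("side",(130,230,170,300)),("top",(155,270,145,235))):
    p,d=viewer.grab_frame(nme);np.savez(f"pics/{nme}3.npz",p=p,d=d,**viewer.camera_info(nme))
    k=460/(v1-v0);ims.append(cv2.resize(p[v0:v1,u0:u1],(int(min(430,k*(u1-u0))),460),interpolation=cv2.INTER_CUBIC))
cv2.imwrite("pics/c3.png",np.hstack(ims)[:,:,::-1])
W=cloud(load("top3"))[155:270,150:235].reshape(-1,3)
B=np.c_[ex,ey,n];q=(W-O)@B
for lo,hi in((27,34),(40,48)):
    s=q[(q[:,2]>lo)&(q[:,2]<hi)&(q[:,0]>10)&(q[:,0]<120)&(q[:,1]<80)&(q[:,1]>-10)]
    if len(s)>4:print(len(s),s.mean(0),cv2.minAreaRect(s[:,:2].astype(np.float32)))
E
```

```text
time_s: 32.5
tcp_pos: [568.5, 11.3, 226.1]
tcp_rot: [0.244, 1.199, 0.201]
contact_force: [0.5, 0.5, 0.1]
width: -0.1
time_s: 33.5
tcp_pos: [564.8, -210.2, 186.9]
tcp_rot: [0.243, 1.197, 0.203]
contact_force: [-0.6, -0.1, -0.2]
width: 0.8
plate tcp [ 117.09 -202.95  181.43] Fplate [-0.63 -0.17  0.11] t 33.5
880 [54.42965887 20.48076219 30.21687076] ((51.820858001708984, 20.228479385375977), (39.85496139526367, 80.98670196533203), 89.98171997070312)
69 [46.45590074 20.3640394  42.63332888] ((42.674278259277344, 22.838130950927734), (20.33135223388672, 38.86783981323242), 76.84459686279297)
```

View pics/c3.png

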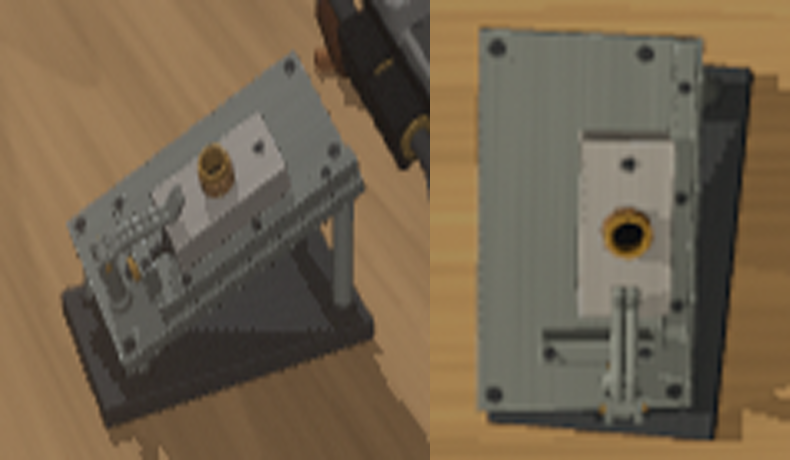

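In both views the block lies along the rail with its low end under the clip. It measures y 20.2 and its angle to the rail is 0.02°. I'll check the bystanders, then hand in.

```bash
python3 - <<'E'
from h import *
from cell import bot,sensors
a=load("top0")['p'].astype(int);b=load("top3")['p'].astype(int)
for nm,(u,v) in dict(cap=(246,139),cup=(341,125),fa=(431,273),fb=(256,313),small=(409,217),purple=(346,317)).items():
    print(nm,abs(a-b)[v-12:v+12,u-12:u+12].mean().round(1))
print(sensors.sense()['time_s'],bot.finish_job())
E
```

```text
cap 4.7
cup 7.0
fa 15.0
fb 6.8
small 83.0
purple 5.6
the job is handed in; nothing more can be done
33.6 None
```

The carrier is in the nest and the job is handed in at 33.6 s.

**What I did:**
- I picked up the larger grey block and set it flat at the setdown point. I felt contact at the height expected.
- I let go, and it came to rest along the rail with its low end at the clip.
- I pushed its upper end with the shut fingertips. It went under the clip at about 5 N and slid on freely to the stop, about 9 mm of travel. That puts the stop face at about x = 13 mm.
- I pressed it there for over a second at about 10.5 N along the slope, with a highest total reading of 11.5 N, and then backed off.

**Last checks:**
- **Seating:** the block measures y 20.2 mm and square to the rail within 0.1°. It did not move while the push rose from 5.7 to 10.5 N, so it was against the stop and not caught in the clip. The final camera fit puts its centre at x 51.8 mm and touch puts it at 53.3 mm. The clip hides part of the top face, so I trust the touch reading.
- **Force readings:** they rose more slowly than I expected and carried about 1 N of noise, so I averaged them.
- **Loose parts:** comparing top pictures from start and end, the cap, pad cup, one ferrule and the purple block look unchanged. The other ferrule, at (431,273), showed a moderate difference that I put down to the arm's shadow. The small grey block's spot differed a lot, probably because the arm was over it. I did not confirm either one, though the arm never worked near them after the pick-up.

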